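Roll the transport tube into the label reader's V-cradle and press the key

TASK

Roll the closed transport tube along the table by pushing on its side, up the label reader's ramp and into its V-shaped cradle, so that it lies settled in the V with its whole length inside; then press the reader's key fully down and let it come up again. Push gently, do not pick the tube up, leave the key alone until the tube lies in the cradle, and leave the other things where they stand.

Things in the scene. Friction and masses are not known exactly. Their poses are not given: they have to be found in the camera images.
- tube: the closed transport tube: a round cylinder, 40 mm in diameter and 120 mm long, about 0.11 kg, smooth white plastic with a paper label and a grey screw cap of the same diameter at the +x end, lying on the table about parallel to the V (within 0.18 rad). It rolls very freely. Origin at its centre (20 mm above the table at the start); x along its length; y and z turn as it rolls.
- reader: the label reader, fixed. Origin on the table, under the bottom line of its V, mid-length; x along the V, y from the ramp across the V to the housing, z up. Ramp and V are 170 mm long in x. In y, z (mm): V bottom line at 0, 2; its far side rises to 29, 37; grey housing from y 30 to 125, top z 40. The tube starts 0.20 to 0.26 m before the V (-y), its middle within 15 mm of the V's in x.
- crest (a point): middle of the ramp's crest, 14 mm above the table, at the reader's y -21 mm; axes as the reader's. From here the near side of the V slopes down to its bottom line (y 0, z 2), and towards -y the sheet-metal ramp falls at 12 degrees to the table (y -87). The lane before the ramp is free; other things stand from 95 mm to either side of its centre line.
- cradle (a point): where the tube's centre lies when it is settled and centred in the V: in the reader's frame x 0, y -4.5 mm, z 27.7 mm; axes as the reader's. On the crest the tube's centre is about 34 mm above the table. A tube lying in the V can be slid along it by a light push on its end (about 1 N).
- read_key_top (a point): middle of the upper face of the reader's round white key, 26 mm across, on the housing top at the reader's x +40, y +85 mm; it is pressed straight down
- read_key (a joint): travel of the key in m: 0 up, 0.006 fully down (takes about 5 N); it springs back
- jar: a white screw-top jar, 44 mm across and 55 mm high, upright beside the rolling lane. Origin under its centre. Not part of the job.
- vial_a: a small amber glass vial with an aluminium cap, 24 mm across and 46 mm high, upright beside the rolling lane. Origin under its centre. Not part of the job.
- vial_b: a small amber glass vial like the other, 24 mm across and 46 mm high, upright beside the rolling lane. Origin under its centre. Not part of the job.
- cup: a small steel bowl, 64 mm across and 45 mm high, beside the rolling lane. Origin under its centre. Not part of the job.
- spray: an upright white bottle, 60 mm across and about 160 mm high, beyond the reader. Origin under its centre. Not part of the job.
- carton: a closed cardboard carton, 90 x 60 x 50 mm, beyond the reader. Origin under its centre. Not part of the job.
There are look-alikes about, which are no part of the job. Leave any purple or red look-alike of the jar alone.

How it is judged:
On the way, in this order (a step that is already met when the one before it is completed fails the run):
1. the tube has rolled over along the table (its first top side turned well downwards) (angle between tube's own z axis and vertical above 2 rad and height (world z) of tube below 0.036 m).
2. the tube lies in the V (x of tube in the frame of cradle between -0.025 and 0.025 m and y of tube in the frame of cradle between -0.007 and 0.007 m and z of tube in the frame of cradle between -0.005 and 0.005 m and angle between the x axis of tube and the x axis of cradle, either way round below 0.1 rad), for 0.2 s.
3. the key is pressed fully down with the tube in the V (all of step 2 and value of joint read_key above 0.005 m), for 0.05 s.
At the end, for the whole second after the job is handed in: The tube rests in the V: centre within 25 mm of its middle lengthwise, 7 mm across and 5 mm in height of the settled place, axis within 0.1 rad of the V's; the key was pressed past 5 mm and is up again (under 1.5 mm); other things stand upright within 30 mm of where they were (all of step 2 and linear speed of tube below 0.02 m/s and value of joint read_key below 0.0015 m and distance of each of jar, vial_a, vial_b, cup, spray, carton from where it was at the start of the episode below 0.03 m and angle between each of jar, vial_a, vial_b, cup, spray, carton's own z axis and vertical below 0.3 rad); the robot touches nothing.
It fails at once if the tube is lifted: its centre more than 40 mm above the table anywhere, or more than 28 mm before it has come over the ramp (height (world z) of tube above 0.04 m or (height (world z) of tube above 0.028 m and y of tube in the frame of reader below -0.1 m)).
It fails at once if the tube is pushed or squeezed with more than 20 N (contact force between the fingers and tube above 20 N).
It fails at once if the key is pressed while the tube is not in the cradle (value of joint read_key above 0.003 m and not (x of tube in the frame of cradle between -0.025 and 0.025 m and y of tube in the frame of cradle between -0.007 and 0.007 m and z of tube in the frame of cradle between -0.005 and 0.005 m and angle between the x axis of tube and the x axis of cradle, either way round below 0.1 rad)).
It fails at once if another thing is knocked over or shoved away (distance of any of jar, vial_a, vial_b, cup, spray, carton from where it was at the start of the episode above 0.03 m or angle between any of jar, vial_a, vial_b, cup, spray, carton's own z axis and vertical above 0.5 rad).
It also fails if it takes over 61 s, if anything falls off the work surface, if the arm or the gripper's body presses on something with over 40 N, if the wrist force passes 120 N, or if a joint passes its speed limit or range.

ROBOT

A 6-joint arm with a two-finger parallel gripper is mounted at the origin on the work surface. World frame = base frame: x ahead of the robot, y to its left, z up, the work surface at z = 0. Lengths are in m, angles in rad, forces in N, time in s.
With the tool pointing down it reaches from about 0.35 to 0.775 m from the base axis. Payload 5.5 kg.
Tool frame: the origin (TCP) lies midway between the tips of the shut fingers; the grasp point (between the pads) lies 19 mm behind it; z points along the fingers, y is the line along which they close (so a half turn about z gives the same grasp; the last joint's range is limited). The gripper opens to 85 mm and grips with 20 to 120 N. Pads are 22 mm wide; open, the fingers measure 114 mm over their backs; the gripper's body (76 mm by 85 mm) begins 54 mm behind the grasp point. The pads swing forward as they close: fully open they stand 13 mm farther back than shut.
Start: joints at [0.994, 0.313, 0.046, 1.304, 0, 1.431], TCP at [0.243, 0.521, 0.231] pointing down, gripper open.
Joint ranges: [-2.76, 2.76], [-0.86, 1.69], [-1.03, 1.26], [-2.2, 2.34], [-1.47, 1.5], [-3.14, 3.14]. Speed limits (rad/s): [2.57, 2.57, 3.14, 3.14, 3.14, 3.14].

INTERFACE

Orientations are given as a unit quaternion [w, x, y, z].
In Python, from workcell import telemetry, imaging, env gives the robot as it stands. The module is installed in compiled form; this text tells all that it offers.
- The arm moves only by the tool step_arm, never from a script. Its argument "moves" is a list of rows, each a list of 3 entries, a list of its own where there are three numbers: the shift along the tool's x, y, z in mm, then the turn, a rotation vector about the tool's x, y, z in rad, then the finger opening in mm, from 0 to 85.4. A call has 1 to 8 rows; each row is the pose to reach, as a shift and turn from the pose commanded when the call began, along the tool's axes at that moment; what a row does not reach only later rows make up. A row lasts 1/12 s, in which the tool goes at most 41.7 mm and 7.16 degrees, less where a joint would pass 70% of its speed; a pose out of reach is approached as far as the arm can. A call with a gripper value outside its range is refused whole. The fingers move at their own pace and stop on an object; "grip_force" is the grip in N (left out, the last holds). Time passes only in rows, so rows that repeat a pose let the fingers close. It gives the time, the measured TCP pose, the force, the opening and the grip force at its end, in the units of the state.
- telemetry.get_state(): the state, without advancing time (a new reading comes with each control period).
- imaging.read_camera(name): name is "side" or "top"; returns the picture (480x640x3 uint8, red, green, blue); there is no depth.
- imaging.camera_params(name): a dict with "camera_matrix" (3x3 intrinsics, pixels), "D" ([k1, k2, p1, p2, k3] as OpenCV has them; the pictures are not rectified), "pose" (4x4, takes a point from camera to world coordinates). Camera axes: x right, y up, looking along -z (the intrinsics and any distortion apply to the point x, -y, -z); pixel columns grow to the right and rows downward; lengths in m; the calibration is good to about 2 mm. A picture is of the moment at which its call begins. camera_params takes no time and is no camera call.
- env.hand_in(): hands the job in; it is judged then, once.
The state is a dict: "clock": time; "joint_pos": joint angles; "qvel": joint speeds; "tau": joint torques, N m; "tcp_pos": TCP position; "orientation": TCP orientation; "wrist_force": force on the tool from outside, world axes, zero at the start; "ft_torque": the same for the moment, N m; "finger_gap": finger opening in m; "grip_force": force on a finger pad.
Only numpy, scipy, OpenCV 4.12 (cv2) and the standard library are available. Lean on these libraries where they do the work, as an engineer would, in place of code of your own. Each camera call takes 0.05 s, during which the arm holds its last target. There are 200 camera calls.

## Working session

There is one attempt and no reset: what is moved stays moved. The work goes in short steps, Python scripts to look and compute and a tool call to move; the robot and the scene stay as the last step left them, time stands still between calls to the robot, and variables do not carry over. Pictures are saved under pics/ and viewed, at most 10 in all, crops included, and the job is handed in when it is done.

Besides the shell and the picture viewer there is one more tool, called after ">>>" in YAML: its name, and indented under it one key for each argument. step_arm: Moves the arm, as the interface text tells. Its arguments: {"type":"object","properties":{"moves":{"type":"array"},"grip_force":{"type":"number"}},"required":["moves"]}

```bash
mkdir -p pics; cat > h.py <<'E'
import numpy as np, cv2
from workcell import telemetry, imaging, env
def ray(cam,uv):
    p=imaging.camera_params(cam);K=np.array(p["camera_matrix"]);D=np.array(p["D"],float);T=np.array(p["pose"])
    n=cv2.undistortPoints(np.array(uv,float).reshape(-1,1,2),K,D).reshape(-1,2)
    d=np.c_[n[:,0],-n[:,1],-np.ones(len(n))]@T[:3,:3].T
    return T[:3,3],d
def atz(cam,uv,z):
    o,d=ray(cam,uv); return o+d*((z-o[2])/d[:,2])[:,None]
def tri(uvs,uvt):
    out=[]
    for a,b in zip(uvs,uvt):
        o1,d1=ray("side",[a]);o2,d2=ray("top",[b]);d1=d1[0];d2=d2[0]
        s=np.linalg.lstsq(np.c_[d1,-d2],o2-o1,rcond=None)[0]
        p,q=o1+s[0]*d1,o2+s[1]*d2; out.append(np.r_[(p+q)/2,np.linalg.norm(p-q)])
    return np.array(out)
def proj(cam,P):
    p=imaging.camera_params(cam);K=np.array(p["camera_matrix"]);D=np.array(p["D"],float);T=np.array(p["pose"])
    c=(np.atleast_2d(P)-T[:3,3])@T[:3,:3]
    return cv2.projectPoints(c*[1,-1,-1],np.zeros(3),np.zeros(3),K,D)[0].reshape(-1,2)
def shot(cam,name):
    im=imaging.read_camera(cam); cv2.imwrite(f"pics/{name}.png",im[:,:,::-1]); return im
E
python3 - <<'E'
from h import *
np.set_printoptions(precision=4,suppress=True)
shot("side","s0");shot("top","t0")
for c in("side","top"):print(imaging.camera_params(c))
print(telemetry.get_state())
E
```

```text
{'camera_matrix': array([[598.2214,   0.    , 313.7536],
       [  0.    , 598.2214, 245.8527],
       [  0.    ,   0.    ,   1.    ]]), 'D': array([-0.1025,  0.    ,  0.    ,  0.    ,  0.    ]), 'pose': array([[ 0.8653,  0.2768, -0.4179,  0.1964],
       [-0.5012,  0.4652, -0.7296, -0.534 ],
       [-0.0075,  0.8408,  0.5413,  0.5612],
       [ 0.    ,  0.    ,  0.    ,  1.    ]])}
{'camera_matrix': array([[541.8618,   0.    , 315.677 ],
       [  0.    , 541.8618, 241.6647],
       [  0.    ,   0.    ,   1.    ]]), 'D': array([-0.0405,  0.    ,  0.    ,  0.    ,  0.    ]), 'pose': array([[-0.0032,  0.9968, -0.0803,  0.5066],
       [-0.9999, -0.0022,  0.012 ,  0.1359],
       [ 0.0117,  0.0804,  0.9967,  0.9155],
       [ 0.    ,  0.    ,  0.    ,  1.    ]])}
{'clock': 0.1, 'joint_pos': array([0.9944, 0.3139, 0.0451, 1.3036, 0.    , 1.4312]), 'qvel': array([ 0.0003, -0.0023,  0.0026,  0.0008,  0.0004,  0.0007]), 'tau': array([  0.0032, -48.1728,  29.9242,   0.0128,  -0.0001,   0.    ]), 'tcp_pos': array([0.243 , 0.5206, 0.2305]), 'orientation': array([-0.0003,  0.2167,  0.9762, -0.0008]), 'wrist_force': array([ 0.1102,  0.611 , -0.9763]), 'ft_torque': array([ 0.0105, -0.0392, -0.0163]), 'grip_force': 0.0, 'finger_gap': 0.08546245360970088}
```

View pics/s0.png

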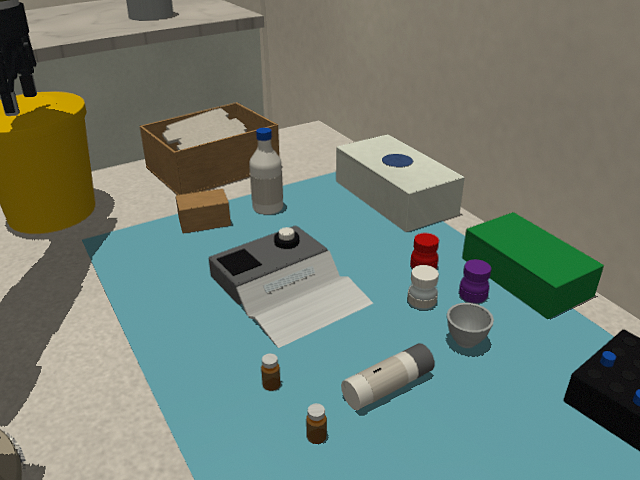

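View pics/t0.png

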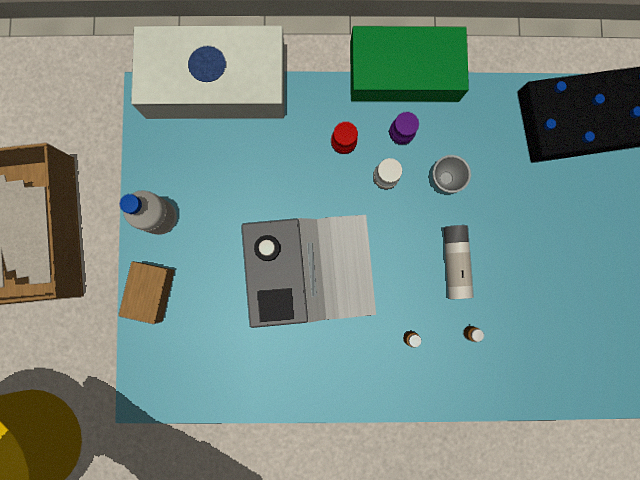

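The side view shows the tube at about (388,377), the reader at (290,275) and the vials at (271,372) and (316,423). In the top view the tube runs from (456,227) to (460,298), the reader spans x 243–375 and y 215–327, and the key is at (266,247). I'll enlarge both.

```bash
python3 - <<'E'
import cv2
a=cv2.imread("pics/t0.png")[200:345,230:490];cv2.imwrite("pics/tc.png",cv2.resize(a,None,fx=3,fy=3,interpolation=cv2.INTER_CUBIC))
a=cv2.imread("pics/s0.png")[220:415,200:460];cv2.imwrite("pics/sc.png",cv2.resize(a,None,fx=3,fy=3,interpolation=cv2.INTER_CUBIC))
E
```

```text
(no output)
```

View pics/tc.png

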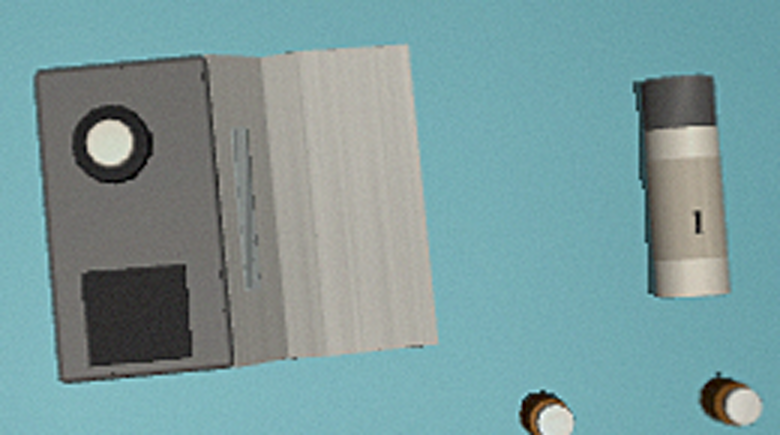

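View pics/sc.png

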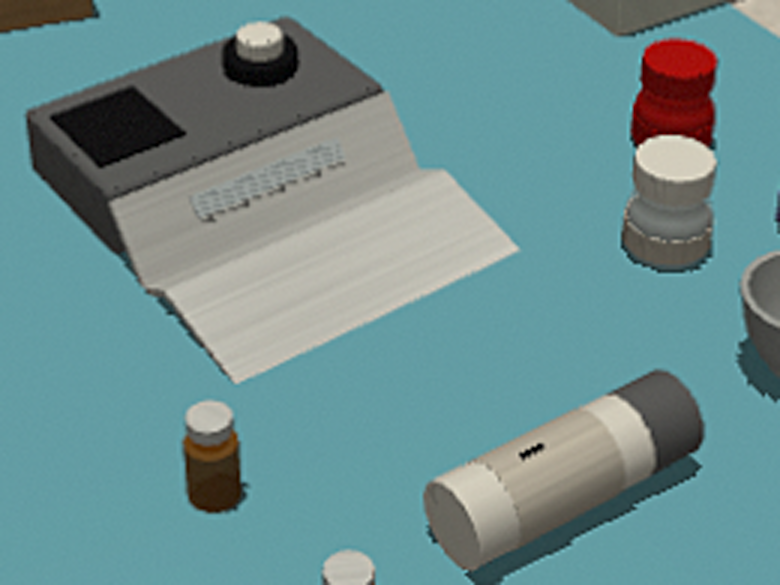

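Pixels below are in the 3x crops. In the top crop the ramp foot runs (408,45)–(437,345), the housing's near edge (205,57)–(232,366), the key is at (109,142), and the tube ends are at (678,76) and (690,295). In the side crop the foot runs (517,249)–(238,383), the near edge (383,92)–(110,193), the key is at (260,34), and the tube's near end disc is centred at (454,525).

```bash
python3 - <<'E'
from h import *
np.set_printoptions(precision=4,suppress=True)
T=lambda *p:np.array(p)/3+[230,200]-1/3
S=lambda *p:np.array(p)/3+[200,220]-1/3
t=T((408,45),(437,345),(205,57),(232,366),(37,71),(109,142),(690,295),(698,222))
s=S((517,249),(238,383),(383,92),(110,193),(28+255,17),(260,34),(454,525),(532,452))
r=tri(s,t);print("footR footL nearR nearL farR key tubeEnd mark\n",r)
v=r[2,:2]-r[3,:2];print(np.linalg.norm(v),np.degrees(np.arctan2(-v[0]*-1,v[1])))
for a,b in((0,1),(2,3)):
    d=r[a]-r[b];print("len",np.linalg.norm(d[:3]),"yaw",np.arctan2(d[1],d[0]))
yaw=np.arctan2(*( (r[0]-r[1])+(r[2]-r[3]))[[1,0]])
c,sn=np.cos(yaw),np.sin(yaw);X=np.array([c,sn]);Y=np.array([-sn,c])
f=(r[0]+r[1])[:2]/2;n=(r[2]+r[3])[:2]/2
print("yaw",yaw,"origin est",f+.087*Y,n-.030*Y, r[5,:2]-.04*X-.085*Y)
tb=atz("top",T((678,76),(690,295)),.02);print("tube",tb,tb.mean(0),np.linalg.norm(tb[0]-tb[1]))
# silhouette edges
e=atz("top",T((641,77),(714,75),(650,295),(730,295)),.02);print(e)
print("vials",atz("top",T((555,419),(744,405)),.046),"jar,cup",atz("top",[(390,168),(450,173)],.05))
E
```

```text
footR footL nearR nearL farR key tubeEnd mark
 [[ 0.626   0.0397  0.0004  0.0008]
 [ 0.4582  0.0244 -0.0001  0.0026]
 [ 0.6156  0.1541  0.034   0.0001]
 [ 0.4491  0.1394  0.0386  0.0015]
 [ 0.6063  0.246   0.0367  0.0031]
 [ 0.5678  0.204   0.0591  0.001 ]
 [ 0.4858 -0.114   0.0186  0.0025]
 [ 0.5248 -0.113   0.0392  0.0005]]
0.1670751366708885 84.95071929516807
len 0.16848055044762475 yaw 0.09122599136486594
len 0.16713868703169552 yaw 0.08812657315673708
yaw 0.08968276909200466 origin est [0.5343 0.1187] [0.535  0.1168] [0.5356 0.1158]
tube [[ 0.6062 -0.1091  0.02  ]
 [ 0.4847 -0.1129  0.02  ]] [ 0.5455 -0.111   0.02  ] 0.12156253951156992
[[ 0.6057 -0.0883  0.02  ]
 [ 0.6068 -0.1293  0.02  ]
 [ 0.4848 -0.0907  0.02  ]
 [ 0.4846 -0.1352  0.02  ]]
vials [[ 0.4201 -0.032   0.046 ]
 [ 0.4267 -0.1335  0.046 ]] jar,cup [[ 0.6962  0.0043  0.05  ]
 [ 0.6881 -0.0937  0.05  ]]
```

```bash
cat >> h.py <<'E'
from scipy.spatial.transform import Rotation as R
YAW=.0897;O=np.array([.535,.117])
def go(xr,yr,z,yaw=YAW):   # reader-frame target -> tool shift mm, turn
    s=telemetry.get_state();q=s["orientation"];A=R.from_quat([q[1],q[2],q[3],q[0]])
    c,n=np.cos(yaw),np.sin(yaw);B=R.from_matrix([[-n,c,0],[c,n,0],[0,0,-1]]) # tool y=reader x, tool x=reader y
    c,n=np.cos(YAW),np.sin(YAW);p=np.r_[O+[c*xr-n*yr,n*xr+c*yr],z]
    print("target",p.round(4),"shift",(A.inv().apply(p-s["tcp_pos"])*1e3).round(1),"turn",(A.inv()*B).as_rotvec().round(4),"f",s["wrist_force"].round(2),"t",s["clock"])
def where():
    s=telemetry.get_state();d=s["tcp_pos"][:2]-O;c,n=np.cos(YAW),np.sin(YAW)
    print("tcp reader",(np.array([c*d[0]+n*d[1],-n*d[0]+c*d[1],s["tcp_pos"][2]])*1e3).round(1))
E
python3 -c "
from h import *
go(-.010,-.288,.23);go(-.010,-.288,.10);go(-.010,-.288,.006);where()"
```

```text
target [ 0.5508 -0.1707  0.23  ] shift [-571.4 -496.2    1.2] turn [-1.6000e-03  6.0000e-04  1.0443e+00] f [ 0.11  0.61 -0.98] t 0.1
target [ 0.5508 -0.1707  0.1   ] shift [-571.4 -496.   131.2] turn [-1.6000e-03  6.0000e-04  1.0443e+00] f [ 0.11  0.61 -0.98] t 0.1
target [ 0.5508 -0.1707  0.006 ] shift [-571.5 -495.9  225.2] turn [-1.6000e-03  6.0000e-04  1.0443e+00] f [ 0.11  0.61 -0.98] t 0.1
tcp reader [-254.6  428.2  230.5]
```

>>> step_arm:
  moves:
    - [[0,0,-20],[0,0,0],50]
    - [[-23,-20,-25],[0,0,0.06],50]
    - [[-50,-43,-25],[0,0,0.15],50]
    - [[-80,-70,-25],[0,0,0.26],50]
    - [[-110,-96,-25],[0,0,0.37],50]
    - [[-140,-122,-25],[0,0,0.48],50]
    - [[-170,-148,-25],[0,0,0.59],50]
    - [[-200,-174,-25],[0,0,0.7],50]

```text
clock: 0.77
tcp_pos: [0.3509, 0.277, 0.256]
orientation: [-0.0, 0.54, 0.841, -0.0]
wrist_force: [-0.0, -0.8, 0.3]
finger_gap: 0.0496
grip_force: 0.0
```

```bash
python3 -c "
from h import *
go(-.010,-.288,.23);go(-.010,-.288,.006);where()"
```

```text
target [ 0.5508 -0.1707  0.23  ] shift [-490.3   -4.5   26. ] turn [-3.000e-04  1.000e-04  3.395e-01] f [-0.05 -0.79  0.27] t 0.7667
target [ 0.5508 -0.1707  0.006 ] shift [-490.3   -4.4  250. ] turn [-3.000e-04  1.000e-04  3.395e-01] f [-0.05 -0.79  0.27] t 0.7667
tcp reader [-169.   175.8  256. ]
```

>>> step_arm:
  moves:
    - [[-38,0,0],[0,0,0.04],50]
    - [[-76,-1,2],[0,0,0.08],50]
    - [[-114,-1,6],[0,0,0.12],50]
    - [[-152,-2,10],[0,0,0.16],50]
    - [[-190,-2,15],[0,0,0.2],50]
    - [[-228,-2,20],[0,0,0.24],50]
    - [[-266,-3,26],[0,0,0.28],50]
    - [[-304,-3,32],[0,0,0.34],50]

```text
clock: 1.43
tcp_pos: [0.4761, -0.0002, 0.2239]
orientation: [-0.0, 0.674, 0.739, 0.0]
wrist_force: [0.6, 0.6, -0.2]
finger_gap: 0.0504
grip_force: 0.0
```

```bash
python3 -c "
from h import *
go(-.010,-.288,.16);go(-.010,-.288,.006);where()"
```

```text
target [ 0.5508 -0.1707  0.16  ] shift [-176.7   58.9   63.8] turn [-0.0002 -0.0002  0.0019] f [ 0.58  0.63 -0.21] t 1.4333
target [ 0.5508 -0.1707  0.006 ] shift [-176.7   58.9  217.8] turn [-0.0002 -0.0002  0.0019] f [ 0.58  0.63 -0.21] t 1.4333
tcp reader [ -69.2 -111.5  223.9]
```

>>> step_arm:
  moves:
    - [[-34,11,0],[0,0,0],50]
    - [[-70,23,10],[0,0,0],50]
    - [[-106,35,30],[0,0,0],50]
    - [[-142,47,50],[0,0,0],50]
    - [[-177,59,70],[0,0,0],50]
    - [[-177,59,108],[0,0,0],50]
    - [[-177,59,140],[0,0,0],50]
    - [[-177,59,150],[0,0,0],50]

```text
clock: 2.1
tcp_pos: [0.5478, -0.1683, 0.0686]
orientation: [-0.004, 0.674, 0.739, -0.001]
wrist_force: [-1.9, 0.7, -2.2]
finger_gap: 0.0502
grip_force: 0.0
```

```bash
python3 -c "
from h import *
go(-.010,-.288,.16);go(-.010,-.288,.006);where()"
```

```text
target [ 0.5508 -0.1707  0.16  ] shift [ -2.2   2.1 -91.5] turn [-0.0078 -0.0047  0.0026] f [-1.93  0.71 -2.21] t 2.1
target [ 0.5508 -0.1707  0.006 ] shift [-3.   3.3 62.5] turn [-0.0078 -0.0047  0.0026] f [-1.93  0.71 -2.21] t 2.1
tcp reader [ -12.9 -285.3   68.6]
```

>>> step_arm:
  moves:
    - [[0,1,15],[0,0,0],50]
    - [[0,1,30],[0,0,0],50]
    - [[0,1,45],[0,0,0],50]
    - [[0,1,55],[0,0,0],50]
    - [[0,1,58],[0,0,0],50]
    - [[0,1,60],[0,0,0],50]
    - [[0,1,60],[0,0,0],50]
    - [[0,1,60],[0,0,0],50]

```text
clock: 2.77
tcp_pos: [0.553, -0.169, 0.0153]
orientation: [0.001, 0.673, 0.74, 0.0]
wrist_force: [0.0, -0.1, 0.1]
finger_gap: 0.0502
grip_force: 0.0
```

```bash
python3 -c "
from h import *
go(-.010,-.288,.006);where();
a=shot('side','s1');
cv2.imwrite('pics/s1c.png',cv2.resize(cv2.imread('pics/s1.png')[300:460,260:500],None,fx=3,fy=3))"
```

```text
target [ 0.5508 -0.1707  0.006 ] shift [-1.5 -2.4  9.3] turn [0.0013 0.0007 0.0045] f [ 0.01 -0.1   0.07] t 2.7667
tcp reader [  -7.7 -286.5   15.3]
```

View pics/s1c.png

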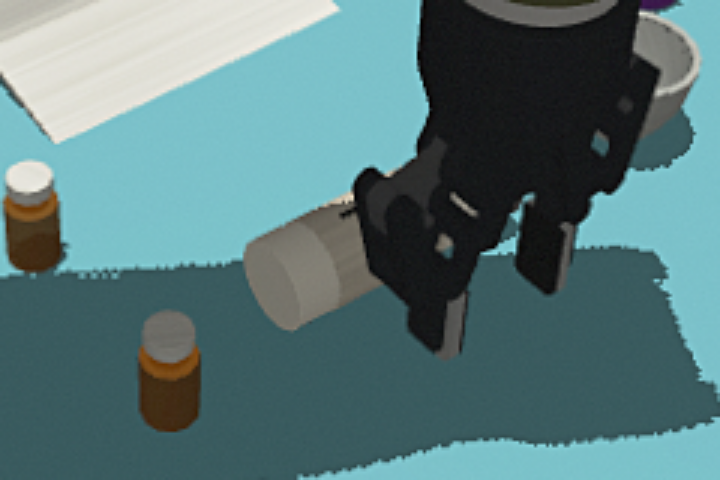

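>>> step_arm:
  moves:
    - [[2,-1,4],[0,0,0],50]
    - [[6,-1,8],[0,0,0],50]
    - [[10,-1,8],[0,0,0],50]
    - [[14,-1,8],[0,0,0],50]
    - [[18,-1,8],[0,0,0],50]
    - [[22,-1,8],[0,0,0],50]
    - [[26,-1,8],[0,0,0],50]
    - [[30,-1,8],[0,0,0],50]

```text
clock: 3.48
tcp_pos: [0.5486, -0.1386, 0.0064]
orientation: [0.0, 0.673, 0.74, 0.0]
wrist_force: [0.5, 0.9, 0.0]
finger_gap: 0.0498
grip_force: 0.0
```

>>> step_arm:
  moves:
    - [[4,0,0],[0,0,0],50]
    - [[8,0,0],[0,0,0],50]
    - [[12,0,0],[0,0,0],50]
    - [[16,0,0],[0,0,0],50]
    - [[20,0,0],[0,0,0],50]
    - [[24,0,0],[0,0,0],50]
    - [[28,0,0],[0,0,0],50]
    - [[32,0,0],[0,0,0],50]

```text
clock: 4.15
tcp_pos: [0.5455, -0.1068, 0.0063]
orientation: [-0.0, 0.673, 0.74, 0.0]
wrist_force: [-0.3, -0.4, 0.6]
finger_gap: 0.0505
grip_force: 0.0
```

```bash
python3 -c "
from h import *
where();a=shot('top','t1');
cv2.imwrite('pics/t1c.png',cv2.resize(cv2.imread('pics/t1.png')[180:360,330:530],None,fx=3,fy=3))"
```

```text
tcp reader [  -9.6 -223.9    6.3]
```

View pics/t1c.png

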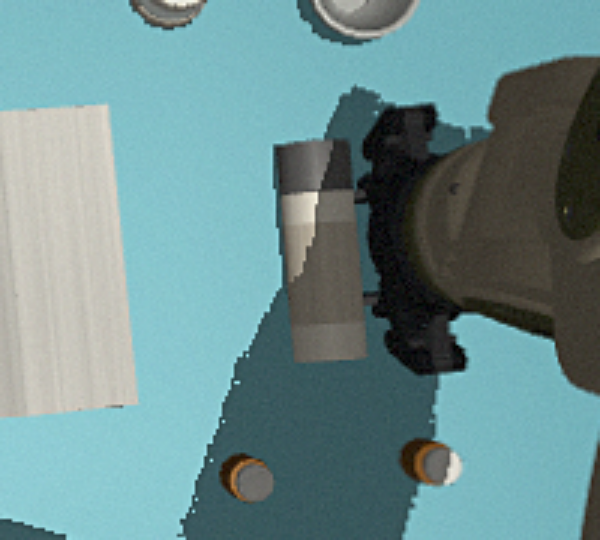

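The tube in t1c lies against both fingers, with its ends at (312,142) and (330,360), parallel to the ramp foot. The vials and the bowl are clear, so I'll keep pushing.

>>> step_arm:
  moves:
    - [[5,0,0],[0,0,0],50]
    - [[10,0,0],[0,0,0],50]
    - [[16,0,0],[0,0,0],50]
    - [[22,0,0],[0,0,0],50]
    - [[28,1,0],[0,0,0],50]
    - [[34,1,0],[0,0,0],50]
    - [[40,1,0],[0,0,0],50]
    - [[46,1,0],[0,0,0],50]

```text
clock: 4.87
tcp_pos: [0.5421, -0.0606, 0.0063]
orientation: [-0.0, 0.673, 0.74, 0.0]
wrist_force: [0.5, -0.6, 0.0]
finger_gap: 0.0498
grip_force: 0.0
```

>>> step_arm:
  moves:
    - [[6,0,0],[0,0,0],50]
    - [[12,0,0],[0,0,0],50]
    - [[18,0,0],[0,0,0],50]
    - [[24,0,0],[0,0,0],50]
    - [[30,1,0],[0,0,0],50]
    - [[36,1,0],[0,0,0],50]
    - [[42,1,0],[0,0,0],50]
    - [[48,1,0],[0,0,0],50]

```text
clock: 5.53
tcp_pos: [0.5387, -0.0129, 0.0063]
orientation: [-0.0, 0.673, 0.74, 0.0]
wrist_force: [0.2, 0.3, 0.2]
finger_gap: 0.0495
grip_force: 0.0
```

```bash
python3 -c "
from h import *
where();a=shot('top','t2');
cv2.imwrite('pics/t2c.png',cv2.resize(cv2.imread('pics/t2.png')[180:360,270:470],None,fx=3,fy=3))"
```

```text
tcp reader [  -8.  -129.7    6.3]
```

View pics/t2c.png

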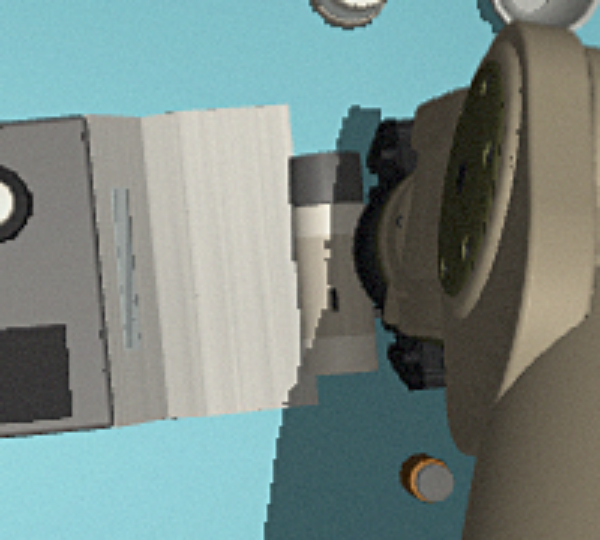

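In t2c the tube is at the ramp foot with its ends at about (325,153) and (340,375). It is parallel to the ramp and nearly centred on it, and the vial at (432,478) hasn't moved. Next is up the ramp with the fingers rising.

>>> step_arm:
  moves:
    - [[5,0,0],[0,0,0],50]
    - [[10,0,-1],[0,0,0],50]
    - [[15,0,-2],[0,0,0],50]
    - [[20,0,-3],[0,0,0],50]
    - [[25,0,-4],[0,0,0],50]
    - [[30,0,-5],[0,0,0],50]
    - [[35,0,-6],[0,0,0],50]
    - [[40,0,-7],[0,0,0],50]

```text
clock: 6.25
tcp_pos: [0.535, 0.0268, 0.0135]
orientation: [0.0, 0.673, 0.74, 0.0]
wrist_force: [-0.3, -1.9, 0.5]
finger_gap: 0.0502
grip_force: 0.7
```

>>> step_arm:
  moves:
    - [[4,0,-1],[0,0,0],50]
    - [[8,0,-2],[0,0,0],50]
    - [[12,0,-3],[0,0,0],50]
    - [[16,0,-4],[0,0,0],50]
    - [[19,0,-5],[0,0,0],50]
    - [[22,0,-5],[0,0,0],50]
    - [[25,0,-6],[0,0,0],50]
    - [[28,0,-6],[0,0,0],50]

```text
clock: 6.92
tcp_pos: [0.5324, 0.0544, 0.0194]
orientation: [0.0, 0.673, 0.74, 0.0]
wrist_force: [-0.9, -2.0, 0.4]
finger_gap: 0.0502
grip_force: 0.7
```

```bash
python3 -c "
from h import *
where();a=shot('top','t3');a=shot('side','s3')
cv2.imwrite('pics/st3.png',np.hstack([cv2.resize(cv2.imread('pics/t3.png')[190:350,240:400],None,fx=2.5,fy=2.5),cv2.resize(cv2.imread('pics/s3.png')[220:380,200:360],None,fx=2.5,fy=2.5)]))"
```

```text
tcp reader [ -8.2 -62.1  19.4]
```

View pics/st3.png

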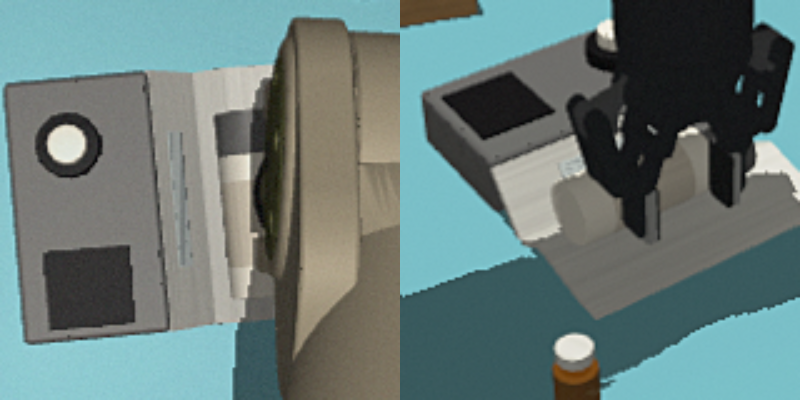

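The left half of st3 shows the tube just before the crest, from (222,110) to (240,297). The right half shows both fingers behind it and the vial still upright. The last push over the crest will be slow.

>>> step_arm:
  moves:
    - [[3,0,-1],[0,0,0],50]
    - [[5,0,-1],[0,0,0],50]
    - [[7,0,-2],[0,0,0],50]
    - [[9,0,-2],[0,0,0],50]
    - [[11,0,-2],[0,0,0],50]
    - [[13,0,-2],[0,0,0],50]
    - [[15,0,-2],[0,0,0],50]
    - [[16,0,-2],[0,0,0],50]

```text
clock: 7.68
tcp_pos: [0.5307, 0.0706, 0.0212]
orientation: [-0.0, 0.673, 0.74, 0.0]
wrist_force: [-0.3, -0.1, -0.3]
finger_gap: 0.05
grip_force: 0.0
```

>>> step_arm:
  moves:
    - [[0,0,0],[0,0,0],50]
    - [[0,0,0],[0,0,0],50]
    - [[0,0,0],[0,0,0],50]
    - [[0,0,0],[0,0,0],50]

```text
clock: 8.02
tcp_pos: [0.5308, 0.0701, 0.0213]
orientation: [-0.0, 0.673, 0.74, 0.0]
wrist_force: [0.6, 0.1, 0.5]
finger_gap: 0.0496
grip_force: 0.0
```

```bash
python3 -c "
from h import *
where();a=shot('top','t4');a=shot('side','s4')
cv2.imwrite('pics/st4.png',np.hstack([cv2.resize(cv2.imread('pics/t4.png')[190:350,240:400],None,fx=2.5,fy=2.5),cv2.resize(cv2.imread('pics/s4.png')[220:380,200:360],None,fx=2.5,fy=2.5)]))"
```

```text
tcp reader [ -8.4 -46.4  21.3]
```

View pics/st4.png

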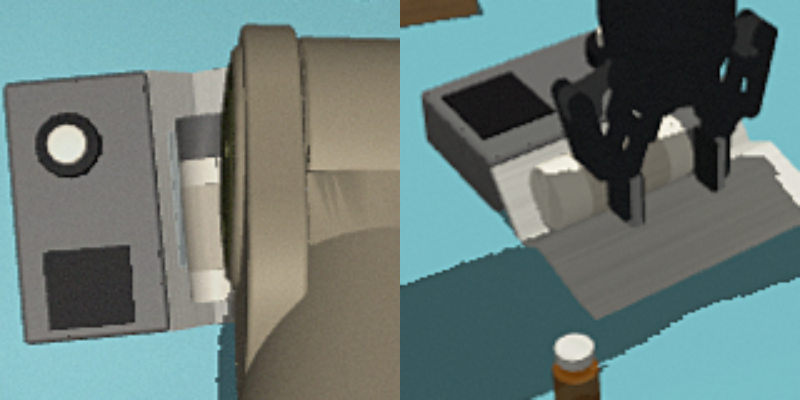

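In st4 the tube has rolled ahead of the fingers into the V, with its ends near rows 115 and 303 of the left half. I'll back off and lift to get a clear view before pressing.

>>> step_arm:
  moves:
    - [[-8,0,0],[0,0,0],50]
    - [[-18,0,-2],[0,0,0],50]
    - [[-30,0,-15],[0,0,0],50]
    - [[-50,0,-45],[0,0,0],30]
    - [[-75,0,-75],[0,0,0],0]
    - [[-105,0,-95],[0,0,0],0]
    - [[-135,0,-100],[0,0,0],0]
    - [[-150,0,-100],[0,0,0],0]

```text
clock: 8.78
tcp_pos: [0.547, -0.0837, 0.1243]
orientation: [0.003, 0.674, 0.739, 0.001]
wrist_force: [-0.0, 0.8, 0.3]
finger_gap: 0.0
grip_force: 0.0
```

```bash
python3 -c "
from h import *
where();a=shot('top','t5');a=shot('side','s5')
cv2.imwrite('pics/st5.png',np.hstack([cv2.resize(cv2.imread('pics/t5.png')[205:335,240:340],None,fx=4,fy=4,interpolation=2),cv2.resize(cv2.imread('pics/s5.png')[220:350,200:300],None,fx=4,fy=4,interpolation=2)]))"
```

```text
tcp reader [  -6.  -201.   124.3]
```

View pics/st5.png

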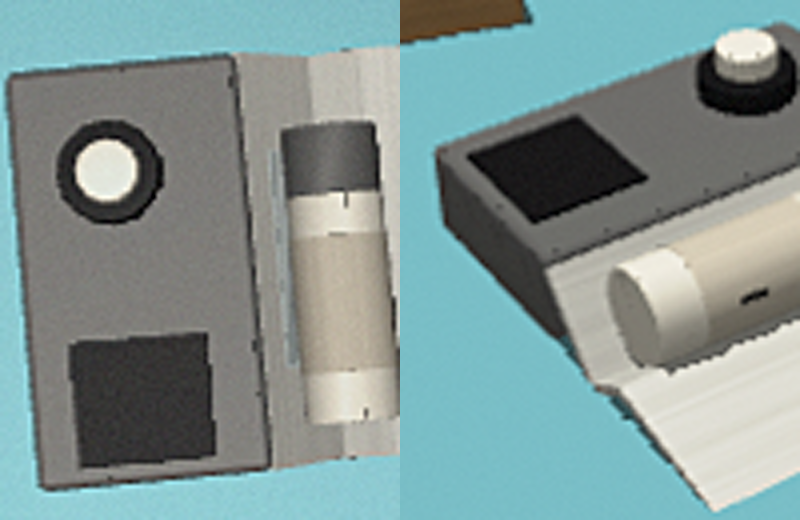

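st5 shows the tube lying in the V. In the left half its ends are centred at about (329,126) and (351,417), in the right half its end disc is at (635,315), and the key is at (107,170) left and (745,47) right. I'll check this numerically.

```bash
python3 -c "
from h import *
np.set_printoptions(precision=4,suppress=True)
c,n=np.cos(YAW),np.sin(YAW)
def rd(P): d=P[:,:2]-O; return np.c_[d@[c,n],d@[-n,c],P[:,2:]]
T=lambda *p:np.array(p)/4+[240,205]-.4
S=lambda *p:(np.array(p)-[400,0])/4+[200,220]-.4
e=rd(atz('top',T((329,126),(351,417)),.0277));print(e,e.mean(0),'yaw err',(e[0]-e[1])[1]/.12)
print(rd(tri(S((635,315),(745,47)),T((351,417),(107,170)))))
k=tri(S((745,47)),T((107,170)))[0];print('key',k)
go(.04,.085,.09);where()"
```

```text
[[ 0.0519 -0.0067  0.0277]
 [-0.0674 -0.0045  0.0277]] [-0.0077 -0.0056  0.0277] yaw err -0.018423553952332812
[[-0.067  -0.0047  0.0263  0.001 ]
 [ 0.0399  0.0835  0.0588  0.0001]]
key [0.5672 0.2037 0.0588 0.0001]
target [0.5672 0.2052 0.09  ] shift [285.2  47.1  31.9] turn [ 0.0021  0.0015 -0.0003] f [0.76 0.26 0.47] t 8.8833
tcp reader [  -7.2 -200.1  122.2]
```

>>> step_arm:
  moves:
    - [[35,6,0],[0,0,0],0]
    - [[75,12,0],[0,0,0],0]
    - [[115,19,0],[0,0,0],0]
    - [[155,26,0],[0,0,0],0]
    - [[195,32,0],[0,0,0],0]
    - [[235,39,0],[0,0,0],0]
    - [[265,44,5],[0,0,0],0]
    - [[283,47,12],[0,0,0],0]

```text
clock: 9.55
tcp_pos: [0.5648, 0.2108, 0.1095]
orientation: [-0.0, 0.672, 0.741, 0.001]
wrist_force: [0.5, -0.3, -0.0]
finger_gap: 0.0001
grip_force: 0.0
```

>>> step_arm:
  moves:
    - [[0,0,5],[0,0,0],0]
    - [[0,0,10],[0,0,0],0]
    - [[0,0,12],[0,0,0],0]
    - [[0,0,12],[0,0,0],0]
    - [[0,0,12],[0,0,0],0]

```text
clock: 9.97
tcp_pos: [0.5651, 0.2057, 0.0972]
orientation: [-0.0, 0.674, 0.739, -0.0]
wrist_force: [0.2, 0.2, -0.1]
finger_gap: -0.0001
grip_force: 0.0
```

```bash
python3 -c "
from h import *
go(.04,.084,.059);where()"
```

```text
target [0.5673 0.2042 0.059 ] shift [-1.7  2.1 38.2] turn [-0.0005  0.0001  0.0026] f [ 0.22  0.16 -0.07] t 9.9667
tcp reader [37.9 85.7 97.2]
```

>>> step_arm:
  moves:
    - [[-1,2,12],[0,0,0],0]
    - [[-1,2,24],[0,0,0],0]
    - [[-1,2,32],[0,0,0],0]
    - [[-1,2,35],[0,0,0],0]
    - [[-1,2,37],[0,0,0],0]
    - [[-1,2,39],[0,0,0],0]
    - [[-1,2,41],[0,0,0],0]
    - [[-1,2,42],[0,0,0],0]

```text
clock: 10.63
tcp_pos: [0.5673, 0.2059, 0.0559]
orientation: [0.0, 0.673, 0.739, 0.0]
wrist_force: [-3.9, -2.7, 12.3]
finger_gap: -0.0002
grip_force: 6.5
```

>>> step_arm:
  moves:
    - [[0,0,1],[0,0,0],0]
    - [[0,0,2],[0,0,0],0]
    - [[0,0,3],[0,0,0],0]
    - [[0,0,3],[0,0,0],0]

```text
clock: 10.97
tcp_pos: [0.5674, 0.2059, 0.0557]
orientation: [0.001, 0.673, 0.74, 0.001]
wrist_force: [-7.3, -5.2, 21.6]
finger_gap: 0.0002
grip_force: 10.7
```

>>> step_arm:
  moves:
    - [[0,0,-2],[0,0,0],0]
    - [[0,0,-4],[0,0,0],0]
    - [[0,0,-4],[0,0,0],0]

```text
clock: 11.22
tcp_pos: [0.5677, 0.2063, 0.0575]
orientation: [0.001, 0.673, 0.74, 0.001]
wrist_force: [-1.2, -1.4, 3.5]
finger_gap: -0.0003
grip_force: 2.0
```

>>> step_arm:
  moves:
    - [[0,0,-2],[0,0,0],0]
    - [[0,0,-2],[0,0,0],0]

```text
clock: 11.38
tcp_pos: [0.5677, 0.2063, 0.0588]
orientation: [0.0, 0.673, 0.74, 0.0]
wrist_force: [-0.8, -1.1, 2.9]
finger_gap: 0.0002
grip_force: 1.6
```

>>> step_arm:
  moves:
    - [[0,0,-2],[0,0,0],0]
    - [[0,0,-2],[0,0,0],0]

```text
clock: 11.55
tcp_pos: [0.5677, 0.2063, 0.0605]
orientation: [0.0, 0.673, 0.74, 0.0]
wrist_force: [1.1, -0.3, 2.7]
finger_gap: 0.0002
grip_force: 1.1
```

>>> step_arm:
  moves:
    - [[0,0,-2],[0,0,0],0]
    - [[0,0,-2],[0,0,0],0]

```text
clock: 11.72
tcp_pos: [0.5673, 0.2065, 0.0623]
orientation: [-0.0, 0.673, 0.74, 0.0]
wrist_force: [0.4, -0.3, 0.5]
finger_gap: -0.0001
grip_force: 0.0
```

The force fell from stiff contact at z 55.7 mm to zero by about 62 mm. That matches the key's full 6 mm spring travel, so it was pressed fully. Now I'll retreat and check.

>>> step_arm:
  moves:
    - [[0,0,-15],[0,0,0],0]
    - [[0,0,-40],[0,0,0],0]
    - [[-20,0,-75],[0,0,0],0]
    - [[-60,0,-80],[0,0,0],0]
    - [[-100,0,-80],[0,0,0],0]
    - [[-140,0,-80],[0,0,0],0]
    - [[-180,0,-80],[0,0,0],0]
    - [[-220,0,-80],[0,0,0],0]

```text
clock: 12.38
tcp_pos: [0.5875, -0.0142, 0.142]
orientation: [-0.0, 0.673, 0.74, 0.0]
wrist_force: [0.7, 0.8, 0.1]
finger_gap: 0.0002
grip_force: 0.0
```

>>> step_arm:
  moves:
    - [[-30,0,0],[0,0,0],0]
    - [[-60,0,0],[0,0,0],0]
    - [[-60,0,0],[0,0,0],0]
    - [[-60,0,0],[0,0,0],0]
    - [[-60,0,0],[0,0,0],0]
    - [[-60,0,0],[0,0,0],0]

```text
clock: 12.88
tcp_pos: [0.5931, -0.0713, 0.1419]
orientation: [-0.001, 0.673, 0.74, 0.0]
wrist_force: [0.1, 0.3, -0.2]
finger_gap: -0.0001
grip_force: 0.0
```

```bash
python3 -c "
from h import *
a=shot('top','t6');b=shot('side','s6')
for n,i,r in(('t',a,np.s_[205:335,240:345]),('s',b,np.s_[220:350,200:310])):
    o=cv2.imread(f'pics/{n}5.png')[r];m=cv2.imread(f'pics/{n}6.png')[r]
    d=cv2.absdiff(o,m).max(2);ys,xs=np.where(d>50);print(n,len(ys),np.c_[xs,ys][:40:2].tolist(),d.mean())
o=cv2.imread('pics/t0.png')
for nm,u,v in(('vialA',413,340),('vialB',475,334),('jar',390,172),('cup',450,173),('spray',148,212),('carton',147,292)):
    r=np.s_[v-22:v+22,u-22:u+22];x=cv2.matchTemplate(cv2.imread('pics/t6.png')[v-40:v+40,u-40:u+40],o[r],5);print(nm,x.max().round(2),np.unravel_index(x.argmax(),x.shape))
"
```

```text
t 0 [] 5.757582417582418
s 2 [[108, 129]] 1.700979020979021
vialA 0.75 (np.int64(18), np.int64(18))
vialB 0.92 (np.int64(18), np.int64(18))
jar 1.0 (np.int64(18), np.int64(18))
cup 0.46 (np.int64(18), np.int64(18))
spray 1.0 (np.int64(18), np.int64(18))
carton 0.99 (np.int64(18), np.int64(18))
```

Since the press, the tube and key look the same as before it. All the other things match their starting positions; the bowl and one vial match less sharply, probably because the arm and its shadow fall over them.

```bash
python3 -c "
from workcell import env
print(env.hand_in())"
```

```text
the job is handed in; nothing more can be done
None
```

I rolled the tube up the ramp into the V, about 8 mm off centre lengthwise. I then pressed the key through its full travel, let it come back up, and handed the job in at about 13 s; hand-in returned no verdict.

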